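Empty the tray of blown fuses through the spring flap of the returns box

TASK

Empty the aluminium pouring tray of blown fuses into the grey returns box: push the sprung flap in with the tray's open end, keep it held open with the tray's rim, and tip until all four fuses have slid into the box. Then draw the tray out so the flap shuts, set the tray down flat inside the yellow taped outline on the bench, and leave the other things on the bench where they are.

Things in the scene. Friction and masses are not known exactly. Their poses are not given: they have to be found in the camera images.
- tray: loose pouring tray of sheet aluminium, 150 mm long (its x), 60 mm wide (its y), 30 mm high, walls and floor 2.5 mm, about 160 g. Walls at the back (-x) and both sides; the +x end is an open mouth. The sides are parallel from the back to 20 mm past the middle, then narrow to 52 mm: take it across the parallel part. Origin: centre of its underside, z up
- tray_mouth (a point): middle of the front edge of the tray's floor, at its mouth: 75 mm ahead of the tray's origin along its x, 4 mm above its underside (the last 20 mm of floor is turned up by some 3 mm). The smooth fuses start to slide at a floor slope of about 13 to 20 degrees (and roll sooner if they lie crosswise); 45 degrees or more empties the tray quickly
- fuse1: a blown cartridge fuse, white ceramic cylinder with metal end caps, 10 mm diameter, 38 mm long, 12 g; origin at its middle, its x axis along the cylinder. One of four alike that lie in the tray
- fuse2: a blown cartridge fuse, white ceramic cylinder with metal end caps, 10 mm diameter, 38 mm long, 12 g; origin at its middle, its x axis along the cylinder. One of four alike that lie in the tray
- fuse3: a blown cartridge fuse, white ceramic cylinder with metal end caps, 10 mm diameter, 38 mm long, 12 g; origin at its middle, its x axis along the cylinder. One of four alike that lie in the tray
- fuse4: a blown cartridge fuse, white ceramic cylinder with metal end caps, 10 mm diameter, 38 mm long, 12 g; origin at its middle, its x axis along the cylinder. One of four alike that lie in the tray
- returns_box: fixed grey box, 190 mm deep (its x), 200 wide (its y), 189 high. Origin: centre of its underside; its front looks along its own -x: upright (x = -95 mm) to 115 mm high, then sloping back at 50 degrees above horizontal to the flat top, which begins at x = -33 mm. In the slope, centred at y = 0, an opening 134 mm wide, shut by the flap; its hinge line, at the upper edge, is at x = -41, z = 180 mm
- lip (a point): middle of the lower edge of the box's opening: x = -87 mm, y = 0, z = 124 mm in the box's frame. A tray pushed some 45 mm past this edge along its floor, its underside just above the edge, holds the flap at about 0.8 rad on its side rims and leaves room for the fuses to slide out below the flap
- flap (a joint): angle of the flap in the opening, rad: 0 shut, lying in the slope; grows as its lower edge swings inward, to 1.3 at most. Bare aluminium plate 126 mm wide, 71 mm from the hinge line at its top to its lower edge. A spring shuts it: about 0.9 N at its lower edge starts it; to hold it at 0.9 rad with a push 40 mm from the hinge takes about 4 N
- flap_edge (a point): middle of the flap's lower, free edge; moves with the flap
- bay: parking outline of 20 mm yellow tape stuck on the bench, a rectangle whose clear inside is 190 mm (its x) by 100 mm (its y); origin at its centre on the bench top, flat. The tray lies along its x, either way round
- drive: bystander: loose beige servo drive lying flat, 150 x 170 x 48 mm, 0.9 kg; origin under its centre
- terminal_strip: bystander: loose row of grey terminal blocks on a rail, 46 x 190 x 51 mm (long along its y); origin under its centre
- pen_cap: bystander: loose brass tube (cap of a pen), 13 mm diameter, 75 mm long along its x, lying on an open notebook; origin at its middle
There are look-alikes about, which are no part of the job. Leave any blue look-alike of the tray alone.

How it is judged:
By the outcome, as a careful person would: the job done as asked, in the order asked, and still so for the second after the job is handed in, with the robot touching nothing.
It also fails if it takes over 54 s, if anything falls off the work surface, if the arm or the gripper's body presses on something with over 40 N, if the wrist force passes 120 N, or if a joint passes its speed limit or range.

ROBOT

A 6-joint arm with a two-finger parallel gripper is mounted at the origin on the work surface. World frame = base frame: x ahead of the robot, y to its left, z up, the work surface at z = 0. Lengths are in m, angles in rad, forces in N, time in s.
With the tool pointing down it reaches from about 0.325 to 0.9 m from the base axis. Payload 3.5 kg.
Tool frame: the origin (TCP) lies midway between the tips of the shut fingers; the grasp point (between the pads) lies arm.grip_depth behind it (arm.grip_depth is the distance from the TCP to the grasp point, in m); z points along the fingers, x is the direction in which the jaws open and shut, and the axes are right-handed (so a half turn about z gives the same grasp; the last joint's range is limited). The gripper opens to 85 mm and grips with 20 to 120 N. Pads are 22 mm wide; open, the fingers measure 114 mm over their backs; the gripper's body (76 mm by 85 mm) begins 54 mm behind the grasp point. The pads swing forward as they close: fully open they stand 13 mm farther back than shut.
Start: joints at [-1.281, 0.276, -0.026, 1.268, 0, 1.467], TCP at [0.239, -0.577, 0.231] pointing down, gripper open.
Joint ranges: [-3.12, 3.12], [-0.85, 1.88], [-1.08, 1.24], [-1.95, 2.15], [-1.57, 1.53], [-3.14, 3.14]. Speed limits (rad/s): [2.57, 2.57, 3.14, 3.14, 3.14, 3.14].

INTERFACE

Orientations are given as a unit quaternion [w, x, y, z].
In Python, from bench import arm, vision, workorder gives the robot as it stands. The module is installed in compiled form; this text tells all that it offers.
- The arm moves only by the tool step_arm, never from a script. Its argument "targets" is a list of rows, each an object with "grip": the finger opening in mm, from 0 to 85.4; "xyz": the shift along the tool's x, y, z in mm, a list of three; "yaw": the turn about the tool's z in degrees. A call has 1 to 12 rows; each row is the pose to reach, as a shift and turn from the pose measured when the call began, along the tool's axes at that moment; what a row does not reach only later rows make up. A row lasts 1/8 s, in which the tool goes at most 62.5 mm and 10.7 degrees, less where a joint would pass 70% of its speed; a pose out of reach is approached as far as the arm can. A call with a gripper value outside its range is refused whole. The fingers move at their own pace and stop on an object; "force" is the grip in N (left out, the last holds). Time passes only in rows, so rows that repeat a pose let the fingers close. It gives the time, the measured TCP pose, the force and the opening at its end, in the units of the state.
- arm.state(): the state, without advancing time (a new reading comes with each control period).
- vision.grab_frame(name): name is "side" or "top"; returns a dict with "color" (384x512x3 uint8, red, green, blue), "z_map" (384x512 float32, m along the optical axis (not along the pixel's ray), 0 where there is no reading), "fx", "fy", "cx", "cy" (pixels), "T" (4x4, takes a point from camera to world coordinates). Camera axes: x right, y up, looking along -z (the intrinsics and any distortion apply to the point x, -y, -z); pixel columns grow to the right and rows downward; lengths in m; the calibration is good to about 2 mm. A picture is of the moment at which its call begins.
- workorder.hand_in(): hands the job in, once; it reports no verdict.
Trained networks look in a picture, given as the dict that the camera call returned (one of the last four; its "shot" number tells which), for a name from the list of things; names that differ only in an ending like _2 or _b are one class to them, and where a whole thing is asked for, a point or a joint stands for the part that bears it (a point fixed in the world has none). Each returns a list of dicts, best first, with "score" (0 to 1); they miss things now and then, are a little off and sometimes report something else, mostly with a low value. They report only what shows in the picture. A call takes as long as a camera call. They do not tell look-alikes from the thing itself.
- vision.search_frame(picture, thing): "rect" ([left, top, right, bottom] in pixels, round what is visible of it).
- vision.silhouettes(picture, thing): "pixels" (384x512 bool, what is visible of it) and "rect" ([left, top, right, bottom] in pixels, round what is visible of it).
The state is a dict: "clock": time; "qpos": joint angles; "joint_velocities": joint speeds; "joint_torque": joint torques, N m; "tool_pos": TCP position; "eef_rot": TCP orientation; "ft_force": force on the tool from outside, world axes, zero at the start; "moment": the same for the moment, N m; "gripper_width": finger opening in m.
Only numpy, scipy, OpenCV 4.12 (cv2) and the standard library are available. Lean on these libraries where they do the work, as an engineer would, in place of code of your own. Each camera call takes 0.05 s, during which the arm holds its last target. There are 200 camera calls.

## Working session

There is one attempt and no reset: what is moved stays moved. The work goes in short steps, Python scripts to look and compute and a tool call to move; the robot and the scene stay as the last step left them, time stands still between calls to the robot, and variables do not carry over. Pictures are saved under pics/ and viewed, about 8 in all and at most 12, crops included, and the job is handed in when it is done.

Besides the shell and the picture viewer there is one more tool, called after "Call:" by a JSON object that holds its "fn" and its "kwargs", one argument or row to a line. step_arm: Moves the arm, as the interface text tells. Its arguments: {"type":"object","properties":{"targets":{"type":"array","items":{"type":"object","properties":{"grip":{"type":"number"},"xyz":{"type":"array","items":{"type":"number"}},"yaw":{"type":"number"}}}},"force":{"type":"number"}},"required":["targets"]}

```bash
mkdir -p pics
cat > h.py <<'E'
import numpy as np, cv2
from bench import arm, vision, workorder
def cloud(f):
    z=f["z_map"];v,u=np.mgrid[0:z.shape[0],0:z.shape[1]]
    P=np.stack([(u-f["cx"])/f["fx"]*z,-(v-f["cy"])/f["fy"]*z,-z],-1)
    W=P@f["T"][:3,:3].T+f["T"][:3,3]; W[z==0]=np.nan
    return W
def save(n,*ims):
    cv2.imwrite("pics/"+n,cv2.cvtColor(np.hstack(ims),cv2.COLOR_RGB2BGR))
E
python3 - <<'E'
from h import *
print(arm.state(), arm.grip_depth)
for n in("top","side"):
    f=vision.grab_frame(n); W=cloud(f)
    cv2.imwrite(f"pics/{n}0.png",cv2.cvtColor(f["color"],cv2.COLOR_RGB2BGR))
    print(n,{k:f[k] for k in f if k not in("color","z_map")})
    for t in["tray","fuse1","returns_box","flap","bay","drive","terminal_strip","pen_cap"]:
        for d in vision.silhouettes(f,t)[:4]:
            Q=W[d["pixels"]];Q=Q[~np.isnan(Q[:,0])]
            if len(Q): print(t,round(d["score"],2),d["rect"],len(Q),np.percentile(Q,[2,50,98],axis=0).round(3).tolist())
E
```

```text
{'clock': 0.0, 'qpos': array([-1.28142618e+00,  2.77116645e-01, -2.78986363e-02,  1.26799926e+00,
        8.34938999e-06,  1.46742919e+00]), 'joint_velocities': array([-0.00102384, -0.00034735, -0.00016707,  0.0009273 ,  0.00010484,
       -0.00012913]), 'joint_torque': array([-2.98193054e-04, -4.45513844e+01,  2.95199615e+01,  1.64195703e-02,
       -8.04586443e-05,  3.26755583e-06]), 'tool_pos': array([ 0.23898593, -0.57665382,  0.23016149]), 'eef_rot': array([-7.11248587e-04,  8.31479710e-01, -5.55554013e-01, -8.51034051e-04]), 'ft_force': array([ 0.64927717,  0.09218993, -0.37683548]), 'moment': array([ 0.02213133, -0.04661457,  0.03472102]), 'gripper_width': 0.08530330819535586} 0.0187
top {'fx': 412.1948936980767, 'fy': 412.1948936980767, 'cx': 252.76843011905817, 'cy': 192.49756069960114, 'T': array([[ 0.02129348,  0.99666568, -0.07876616,  0.47524125],
       [-0.99976307,  0.02158299,  0.00282604,  0.09865034],
       [ 0.00451663,  0.07868732,  0.99688911,  1.27653274],
       [ 0.        ,  0.        ,  0.        ,  1.        ]]), 'shot': 1}
tray 0.96 [100.0, 204.6, 149.4,
[... 2861 characters left out ...]
x 0.9 [273.9, 107.8, 333.0, 175.6] 3474 [[0.362, -0.422, 0.007], [0.456, -0.254, 0.135], [0.554, -0.232, 0.192]]
returns_box 0.2 [198.2, 203.0, 205.2, 212.2] 47 [[0.744, 0.014, 0.011], [0.768, 0.041, 0.018], [0.793, 0.063, 0.024]]
flap 0.65 [285.2, 123.4, 317.5, 142.1] 623 [[0.399, -0.291, 0.127], [0.459, -0.268, 0.152], [0.519, -0.244, 0.178]]
bay 0.59 [244.0, 190.4, 286.8, 237.4] 703 [[0.478, -0.103, -0.002], [0.541, 0.05, 0.001], [0.637, 0.123, 0.005]]
drive 0.66 [194.6, 148.3, 247.7, 188.2] 1432 [[0.669, -0.279, 0.004], [0.746, -0.162, 0.048], [0.828, -0.11, 0.053]]
terminal_strip 0.56 [164.6, 243.2, 204.8, 303.4] 1219 [[0.702, 0.247, 0.001], [0.721, 0.358, 0.041], [0.751, 0.426, 0.053]]
```

```bash
python3 -c "
import cv2,numpy as np
a=cv2.imread('pics/top0.png');b=cv2.imread('pics/side0.png')
cv2.imwrite('pics/both0.png',cv2.resize(np.hstack([a,b]),(800,300)))"
```

```text
(no output)
```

View pics/top0.png

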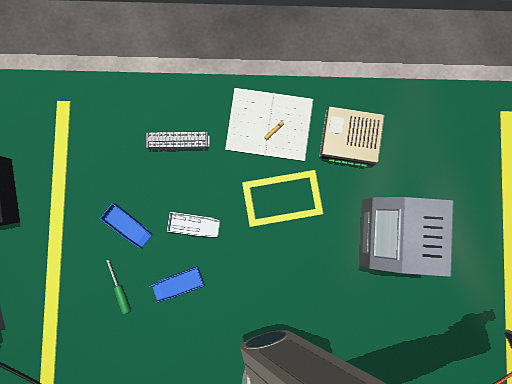

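View pics/side0.png

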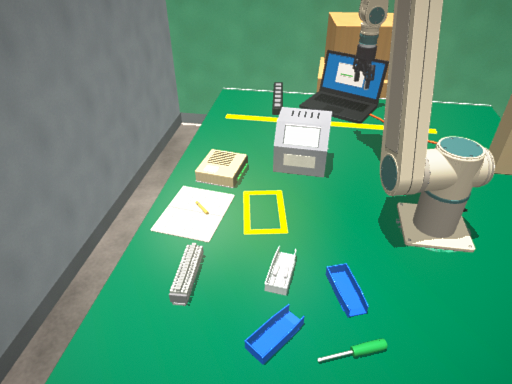

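The top view shows the white/aluminium tray at (193,225), the bay at (283,198) and the box at (407,236) with its flap toward +y. The two blue trays are the look-alikes. Next I need fine poses and the mouth direction.

Run:
```python
from h import *
T=vision.grab_frame("top");S=vision.grab_frame("side")
save("z1.png",cv2.resize(T["color"][200:250,155:230],(480,320),interpolation=2),cv2.resize(S["color"][245:300,262:302],(232,320),interpolation=2))
allp=[]
for f in(T,S):
    W=cloud(f);c=f["color"].astype(int)
    # tray
    z=W[...,2];nb=~((c[...,2]>c[...,0]+50))
    m=(W[...,0]>.42)&(W[...,0]<.53)&(W[...,1]>.18)&(W[...,1]<.37)&(z>.022)&(z<.04)
    r=cv2.minAreaRect(W[m][:,:2].astype(np.float32)); print("tray rim",m.sum(),r, cv2.boxPoints(r).round(4).tolist())
    # bay: yellow
    m=(c[...,0]>150)&(c[...,1]>130)&(c[...,2]<110)&(W[...,0]>.45)&(W[...,0]<.68)&(W[...,1]>-.15)&(W[...,1]<.16)&(z<.01)
    r=cv2.minAreaRect(W[m][:,:2].astype(np.float32)); print("bay",m.sum(),r)
    # box top plane and front face
    m=(W[...,0]>.33)&(W[...,0]<.59)&(W[...,1]>-.45)&(W[...,1]<-.2)&(z>.184)&(z<.2)
    r=cv2.minAreaRect(W[m][:,:2].astype(np.float32)); print("boxtop",r,np.median(z[m]), cv2.boxPoints(r).round(4).tolist())
    m=(W[...,0]>.38)&(W[...,0]<.54)&(W[...,1]>-.25)&(W[...,1]<-.21)&(z>.03)&(z<.105)
    if m.sum()>50:
        l=cv2.fitLine(W[m][:,:2].astype(np.float32),cv2.DIST_HUBER,0,.01,.01).ravel();print("front",m.sum(),l,np.degrees(np.arctan2(l[1],l[0])))
```

```text
tray rim 128 ((0.47287023067474365, 0.27448609471321106), (0.15008150041103363, 0.06011403724551201), 83.23677062988281) [[0.4341999888420105, 0.20350000262260437], [0.49390000104904175, 0.1964000016450882], [0.5116000175476074, 0.34549999237060547], [0.45190000534057617, 0.35249999165534973]]
bay 989 ((0.5617323517799377, 0.002836257219314575), (0.13935548067092896, 0.2319493591785431), 11.116933822631836)
boxtop ((0.4564417898654938, -0.3582555055618286), (0.14308494329452515, 0.20032992959022522), 87.40519714355469) 0.1892275656149227 [[0.3531000018119812, -0.4251999855041504], [0.5533000230789185, -0.4343000054359436], [0.5597000122070312, -0.2912999987602234], [0.3596000075340271, -0.2822999954223633]]
front 402 [ 0.9989586  -0.0456265   0.45976278 -0.23748972] -2.6151137
tray rim 182 ((0.46984726190567017, 0.2748142182826996), (0.1533079743385315, 0.0603356808423996), 83.2872543334961) [[0.4309000074863434, 0.2021999955177307], [0.49079999327659607, 0.19519999623298645], [0.5088000297546387, 0.3474000096321106], [0.4487999975681305, 0.3544999957084656]]
bay 858 ((0.5583202242851257, 0.002819359302520752), (0.14412109553813934, 0.24089114367961884), 10.876623153686523)
boxtop ((0.45483630895614624, -0.3575865626335144), (0.14692707359790802, 0.20012274384498596), 87.32521057128906) 0.1899847772372345 [[0.351500004529953, -0.4262999892234802], [0.5514000058174133, -0.43560001254081726], [0.5582000017166138, -0.2888999879360199], [0.35830000042915344, -0.27950000762939453]]
front 708 [ 0.998956   -0.04568275  0.47581485 -0.23840553] -2.6183395
```

View pics/z1.png

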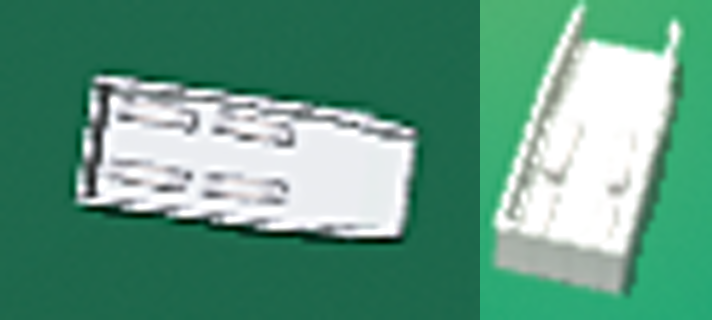

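Mouth faces −y, toward the box, and the four fuses lie in the rear half. Because the tool can't tilt, I'll grip behind the centre and let the tray pivot between the pads.

```bash
cat >> h.py <<'E'
from scipy.spatial.transform import Rotation as R
def go(x,y,z,ang):
    "print shift mm / yaw deg for world TCP goal, jaw axis at world angle ang (mod 180)"
    s=arm.state();q=s["eef_rot"];M=R.from_quat(np.r_[q[1:],q[0]]).as_matrix()
    a=np.degrees(np.arctan2(M[1,0],M[0,0]));d=(a-ang+90)%180-90
    print("xyz",(M.T@(np.array([x,y,z])-s["tool_pos"])*1000).round(1),"yaw",round(d,1),"| now",s["tool_pos"].round(4),"jaw",round(a,1),"tilt",round(np.degrees(np.arccos(-M[2,2])),1),"t",round(s["clock"],2),"w",round(s["gripper_width"],4),"F",s["ft_force"].round(1),"q",s["qpos"].round(2))
E
python3 -c "
from h import *
go(.40,0,.28,-6.75);go(.474,.301,.10,-6.75)"
```

```text
xyz [-471.9 -369.5  -48.7] yaw -60.7 | now [ 0.2392 -0.5774  0.2313] jaw -67.5 tilt 0.0 t 1.0 w 0.0854 F [-0.   0.6  0.1] q [-1.28  0.28 -0.03  1.27  0.    1.47]
xyz [-721.6 -553.1  131.3] yaw -60.7 | now [ 0.2392 -0.5774  0.2313] jaw -67.5 tilt 0.0 t 1.0 w 0.0854 F [-0.   0.6  0.1] q [-1.28  0.28 -0.03  1.27  0.    1.47]
```

Call:
{"fn": "step_arm", "kwargs": {
  "targets": [
    {"grip": 85,"xyz": [-50,-40,-50],"yaw": -10},
    {"grip": 85,"xyz": [-472,-370,-50],"yaw": -60},
    {"grip": 85,"xyz": [-472,-370,-50],"yaw": -60},
    {"grip": 85,"xyz": [-472,-370,-50],"yaw": -60},
    {"grip": 85,"xyz": [-472,-370,-50],"yaw": -60},
    {"grip": 85,"xyz": [-472,-370,-50],"yaw": -60},
    {"grip": 85,"xyz": [-472,-370,-50],"yaw": -60},
    {"grip": 85,"xyz": [-472,-370,-50],"yaw": -60},
    {"grip": 85,"xyz": [-472,-370,-50],"yaw": -60},
    {"grip": 85,"xyz": [-472,-370,-50],"yaw": -60},
    {"grip": 85,"xyz": [-722,-553,100],"yaw": -60.7},
    {"grip": 85,"xyz": [-722,-553,100],"yaw": -60.7}
  ]
}}

```text
clock: 2.5
tool_pos: [0.4279, 0.1116, 0.2271]
eef_rot: [-0.0, 0.998, -0.059, 0.002]
ft_force: [0.8, -0.6, -0.5]
gripper_width: 0.085
```

```bash
python3 -c "
from h import *
go(.474,.301,.08,-6.75)"
```

```text
xyz [  22.9 -193.5  147.3] yaw -0.0 | now [0.4279 0.1116 0.2271] jaw -6.8 tilt 0.2 t 2.5 w 0.085 F [ 0.8 -0.6 -0.5] q [ 0.11 -0.05 -0.41  1.21 -0.    1.8 ]
```

Call:
{"fn": "step_arm", "kwargs": {
  "targets": [
    {"grip": 85,"xyz": [23,-193,147],"yaw": 0},
    {"grip": 85,"xyz": [23,-193,147],"yaw": 0},
    {"grip": 85,"xyz": [23,-193,147],"yaw": 0},
    {"grip": 85,"xyz": [23,-193,147],"yaw": 0},
    {"grip": 85,"xyz": [23,-193,147],"yaw": 0},
    {"grip": 85,"xyz": [23,-193,147],"yaw": 0}
  ]
}}

```text
clock: 3.25
tool_pos: [0.4738, 0.3003, 0.0804]
eef_rot: [0.0, 0.998, -0.059, 0.001]
ft_force: [-0.1, 0.2, 1.0]
gripper_width: 0.0849
```

Run:
```python
from h import *
go(.474,.301,.002,-6.75)
T=vision.grab_frame("top");S=vision.grab_frame("side")
save("g1.png",cv2.resize(T["color"][190:260,145:235],(400,320),interpolation=2),cv2.resize(S["color"][200:310,245:325],(300,320),interpolation=2))
```

```text
xyz [-0.1 -0.7 78.4] yaw -0.0 | now [0.4738 0.3003 0.0804] jaw -6.8 tilt 0.2 t 3.25 w 0.0849 F [-0.1  0.2  1. ] q [ 0.45  0.29 -0.35  0.93 -0.    2.14]
```

View pics/g1.png

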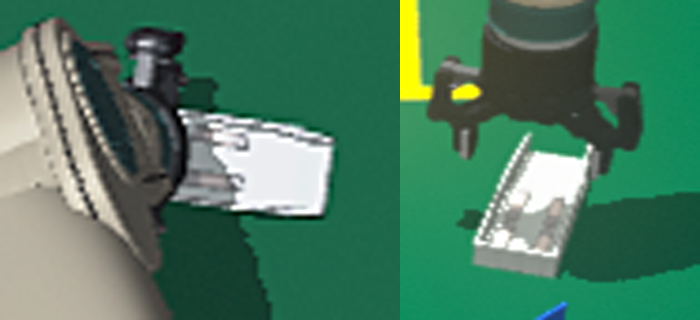

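The gripper straddles the tray's rear half. Next I descend and grip.

Call:
{"fn": "step_arm", "kwargs": {
  "force": 50,
  "targets": [
    {"grip": 85,"xyz": [0,0,50],"yaw": 0},
    {"grip": 85,"xyz": [0,0,78],"yaw": 0},
    {"grip": 85,"xyz": [0,0,78],"yaw": 0},
    {"grip": 85,"xyz": [0,0,78],"yaw": 0},
    {"grip": 66,"xyz": [0,0,78],"yaw": 0},
    {"grip": 62,"xyz": [0,0,78],"yaw": 0},
    {"grip": 50,"xyz": [0,0,78],"yaw": 0},
    {"grip": 50,"xyz": [0,0,78],"yaw": 0},
    {"grip": 50,"xyz": [0,0,78],"yaw": 0}
  ]
}}

```text
clock: 4.47
tool_pos: [0.4759, 0.3005, 0.0049]
eef_rot: [-0.001, 0.998, -0.06, 0.003]
ft_force: [-0.6, -0.4, 7.9]
gripper_width: 0.0591
```

Run:
```python
from h import *
go(.474,.301,.04,-6.75)
```

```text
xyz [ -1.7  -0.4 -35.1] yaw -0.1 | now [0.4759 0.3005 0.0049] jaw -6.8 tilt 0.4 t 4.47 w 0.0591 F [-0.6 -0.4  7.9] q [ 0.45  0.38 -0.42  0.77 -0.    2.14]
```

Call:
{"fn": "step_arm", "kwargs": {
  "targets": [
    {"grip": 50,"xyz": [0,0,-5],"yaw": 0},
    {"grip": 50,"xyz": [0,0,-15],"yaw": 0},
    {"grip": 50,"xyz": [0,0,-30],"yaw": 0},
    {"grip": 50,"xyz": [0,0,-45],"yaw": 0},
    {"grip": 50,"xyz": [0,0,-60],"yaw": 0},
    {"grip": 50,"xyz": [0,0,-60],"yaw": 0}
  ]
}}

```text
clock: 5.22
tool_pos: [0.4771, 0.3012, 0.067]
eef_rot: [-0.002, 0.998, -0.06, 0.005]
ft_force: [0.4, -0.5, -2.4]
gripper_width: 0.0587
```

```bash
cat >> h.py <<'E'
def tray(n=None):
    "tray points seen from both cameras, in frame along/up (s from TCP along tray mouth dir)"
    s=arm.state();p=s["tool_pos"];q=s["eef_rot"];M=R.from_quat(np.r_[q[1:],q[0]]).as_matrix()
    m=M[:,1]; 
    if m[1]>0: m=-m
    for c in("side","top"):
        f=vision.grab_frame(c);W=cloud(f)
        if n: cv2.imwrite(f"pics/{n}_{c}.png",cv2.cvtColor(f["color"],cv2.COLOR_RGB2BGR))
        C=f["color"].astype(int);A=(W-p)@m;B=(W-p)@M[:,0];Z=W[...,2]-p[2]
        k=(abs(B)<.035)&(A>.03)&(A<.13)&(Z>-.08)&(Z<.06)&(C.min(-1)>110)
        for lo in np.arange(.03,.13,.02):
            j=k&(A>lo)&(A<lo+.02); fl=j&(abs(B)<.018)
            if fl.sum()>5: print(c,round(lo+.01,3),"n",fl.sum(),"floor z",np.percentile(Z[fl],30).round(4),"rim z",np.percentile(Z[j],97).round(4),"B",np.percentile(B[j],[2,98]).round(3))
E
python3 - <<'E'
from h import *
tray("l1"); go(.4629,-.10,.17,-2.6)
E
```

```text
side 0.04 n 52 floor z -0.0018 rim z 0.0253 B [-0.02   0.028]
side 0.06 n 34 floor z -0.0028 rim z 0.0235 B [-0.029  0.027]
top 0.04 n 78 floor z -0.0036 rim z 0.0272 B [-0.026  0.031]
top 0.06 n 86 floor z -0.0045 rim z 0.026 B [-0.026  0.031]
top 0.08 n 82 floor z -0.0047 rim z 0.0272 B [-0.024  0.03 ]
top 0.1 n 61 floor z -0.0037 rim z 0.026 B [-0.024  0.027]
xyz [  35.8  398.8 -105.6] yaw -4.2 | now [0.4756 0.3004 0.0651] jaw -6.8 tilt 0.4 t 5.33 w 0.0589 F [ 0.   0.5 -1.9] q [ 0.45  0.3  -0.37  0.89 -0.    2.14]
```

```bash
python3 -c "
import cv2,numpy as np
a=cv2.imread('pics/l1_side.png')[180:310,225:345];b=cv2.imread('pics/l1_top.png')[180:270,140:240]
cv2.imwrite('pics/l1c.png',np.hstack([cv2.resize(a,(370,400),interpolation=2),cv2.resize(b,(430,400),interpolation=2)]))"
```

```text
(no output)
```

View pics/l1c.png

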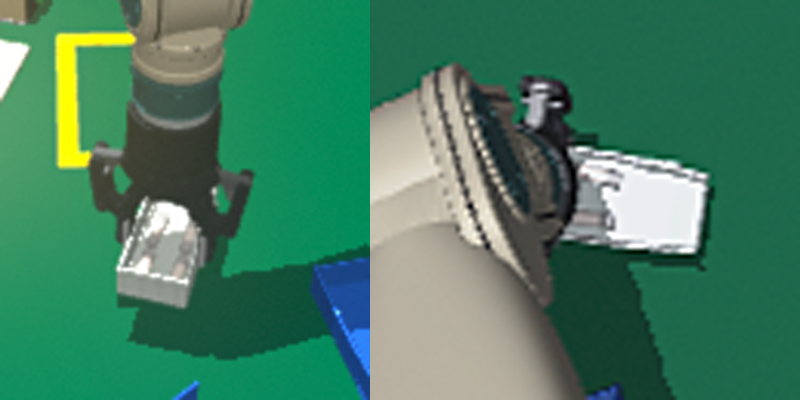

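The tray is level in the grip with fuses aboard. For tipping I want the pivot further back, so I'll set it down and regrip about 23 mm rearward.

Call:
{"fn": "step_arm", "kwargs": {
  "targets": [
    {"grip": 50,"xyz": [0,0,30],"yaw": 0},
    {"grip": 50,"xyz": [0,0,50],"yaw": 0},
    {"grip": 50,"xyz": [0,0,60],"yaw": 0},
    {"grip": 50,"xyz": [0,0,60],"yaw": 0},
    {"grip": 75,"xyz": [0,0,60],"yaw": 0},
    {"grip": 75,"xyz": [0,0,60],"yaw": 0},
    {"grip": 75,"xyz": [0,-12,60],"yaw": 0},
    {"grip": 75,"xyz": [0,-23,60],"yaw": 0},
    {"grip": 75,"xyz": [0,-23,60],"yaw": 0},
    {"grip": 50,"xyz": [0,-23,60],"yaw": 0},
    {"grip": 50,"xyz": [0,-23,60],"yaw": 0},
    {"grip": 50,"xyz": [0,-23,60],"yaw": 0}
  ]
}}

```text
clock: 6.82
tool_pos: [0.4788, 0.3234, 0.0053]
eef_rot: [-0.001, 0.998, -0.06, 0.003]
ft_force: [-0.1, 0.4, 1.6]
gripper_width: 0.0593
```

Call:
{"fn": "step_arm", "kwargs": {
  "force": 60,
  "targets": [
    {"grip": 50,"xyz": [0,0,0],"yaw": 0},
    {"grip": 50,"xyz": [0,0,-5],"yaw": 0},
    {"grip": 50,"xyz": [0,0,-15],"yaw": 0},
    {"grip": 50,"xyz": [0,0,-30],"yaw": 0},
    {"grip": 50,"xyz": [0,0,-45],"yaw": 0},
    {"grip": 50,"xyz": [0,0,-45],"yaw": 0}
  ]
}}

```text
clock: 7.58
tool_pos: [0.4802, 0.3243, 0.0526]
eef_rot: [-0.002, 0.998, -0.06, 0.005]
ft_force: [1.0, 0.5, -1.7]
gripper_width: 0.0589
```

Run:
```python
from h import *
tray("l2"); go(.4686,-.07,.16,-2.6)
```

```text
side 0.04 n 69 floor z -0.0025 rim z 0.0171 B [-0.018  0.028]
side 0.06 n 23 floor z -0.003 rim z 0.0256 B [-0.03   0.027]
top 0.04 n 76 floor z -0.0039 rim z 0.0266 B [-0.026  0.031]
top 0.06 n 84 floor z -0.005 rim z 0.0257 B [-0.026  0.031]
top 0.08 n 82 floor z -0.005 rim z 0.0245 B [-0.025  0.031]
top 0.1 n 80 floor z -0.0051 rim z 0.0256 B [-0.025  0.031]
top 0.12 n 73 floor z -0.0047 rim z 0.0252 B [-0.022  0.027]
xyz [  37.7  391.5 -110.3] yaw -4.3 | now [0.4788 0.3235 0.0509] jaw -6.9 tilt 0.5 t 7.67 w 0.0586 F [ 0.4 -0.2 -1.8] q [ 0.48  0.34 -0.35  0.87 -0.    2.17]
```

Call:
{"fn": "step_arm", "kwargs": {
  "targets": [
    {"grip": 50,"xyz": [0,6,-10],"yaw": 0},
    {"grip": 50,"xyz": [1,20,-25],"yaw": 0},
    {"grip": 50,"xyz": [3,40,-42],"yaw": -0.5},
    {"grip": 50,"xyz": [6,65,-60],"yaw": -1},
    {"grip": 50,"xyz": [8,90,-75],"yaw": -1.5},
    {"grip": 50,"xyz": [11,115,-85],"yaw": -2},
    {"grip": 50,"xyz": [13,140,-89],"yaw": -2.5},
    {"grip": 50,"xyz": [15,165,-89],"yaw": -3},
    {"grip": 50,"xyz": [18,190,-89],"yaw": -3.5},
    {"grip": 50,"xyz": [20,215,-89],"yaw": -4},
    {"grip": 50,"xyz": [22,240,-89],"yaw": -4.3},
    {"grip": 50,"xyz": [25,265,-89],"yaw": -4.3}
  ]
}}

```text
clock: 9.18
tool_pos: [0.4707, 0.0556, 0.1399]
eef_rot: [-0.001, 1.0, -0.023, 0.004]
ft_force: [0.4, 0.4, -2.3]
gripper_width: 0.0592
```

Call:
{"fn": "step_arm", "kwargs": {
  "targets": [
    {"grip": 50,"xyz": [2,25,0],"yaw": 0},
    {"grip": 50,"xyz": [4,50,0],"yaw": 0},
    {"grip": 50,"xyz": [5,75,0],"yaw": 0},
    {"grip": 50,"xyz": [6,98,0],"yaw": 0},
    {"grip": 50,"xyz": [6,118,0],"yaw": 0},
    {"grip": 50,"xyz": [6,134,0],"yaw": 0},
    {"grip": 50,"xyz": [6,144,0],"yaw": 0},
    {"grip": 50,"xyz": [6,148,0],"yaw": 0},
    {"grip": 50,"xyz": [6,148,0],"yaw": 0}
  ]
}}

```text
clock: 10.3
tool_pos: [0.4699, -0.0924, 0.1395]
eef_rot: [-0.001, 1.0, -0.023, 0.004]
ft_force: [-0.1, 0.6, -2.6]
gripper_width: 0.0589
```

```bash
cat >> h.py <<'E'
LIP=np.array([.4605,-.247,.124]);IN=np.array([-.0454,-.999,0]);LAT=np.array([.999,-.0454,0])
def prof(n):
    "tray/flap profile in box coords: d past lip (mm), z; + saved crops"
    ims=[]
    for c,(r0,r1,c0,c1) in dict(top=(185,285,270,470),side=(60,210,220,380)).items():
        f=vision.grab_frame(c);W=cloud(f)-LIP;d=W@IN*1000;b=W@LAT*1000;z=W[...,2]*1000+124
        ims.append(cv2.resize(f["color"][r0:r1,c0:c1],(400,200*2 if c=="side" else 200),interpolation=2))
        C=f["color"].astype(int)
        for lo in range(-150,90,15):
            j=(d>lo)&(d<lo+15)&(abs(b)<38)&(z>80)&(z<260)
            k=j&(abs(b)<22)
            if k.sum()>3: print(c,lo+7,k.sum(),"mid z",np.percentile(z[k],[10,50,90]).round(0),"97%",np.percentile(z[j],97).round(0),"lat",np.percentile(b[j],[3,97]).round(0))
    a,b=ims; cv2.imwrite("pics/"+n,cv2.cvtColor(np.vstack([a,b]),cv2.COLOR_RGB2BGR))
E
python3 - <<'E'
from h import *
prof("p1.png"); p=LIP-.15*IN; go(p[0],p[1],.140,-2.6)
E
```

```text
top 22 20 mid z [158. 163. 165.] 97% 167.0 lat [-38.  11.]
top 37 137 mid z [164. 173. 185.] 97% 187.0 lat [-36.  35.]
top 52 105 mid z [184. 189. 191.] 97% 193.0 lat [-36.  36.]
top 67 98 mid z [187. 190. 192.] 97% 194.0 lat [-34.  37.]
top 82 90 mid z [188. 190. 193.] 97% 194.0 lat [-36.  35.]
side -143 12 mid z [145. 147. 148.] 97% 216.0 lat [-36.  33.]
side -128 23 mid z [137. 140. 145.] 97% 165.0 lat [-21.  31.]
side -113 32 mid z [137. 139. 148.] 97% 165.0 lat [-19.  31.]
side -98 24 mid z [137. 140. 147.] 97% 167.0 lat [-18.  30.]
side -83 19 mid z [136. 137. 144.] 97% 158.0 lat [-20.  31.]
side -68 18 mid z [135. 137. 138.] 97% 159.0 lat [-15.  29.]
side -53 22 mid z [135. 137. 139.] 97% 149.0 lat [-15.  27.]
side -38 17 mid z [135. 138. 140.] 97% 141.0 lat [-6. 25.]
xyz [-2.4  5.2 -0.5] yaw 0.1 | now [ 0.4699 -0.092   0.1395] jaw -2.5 tilt 0.5 t 10.4 w 0.0588 F [-0.4  0.2 -2.2] q [-0.33  0.08 -0.46  1.02  0.01  1.28]
```

View pics/p1.png

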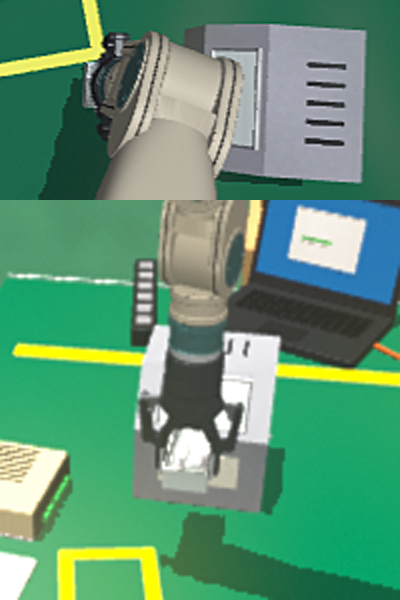

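The tray is lined up, floor about 10 mm above the lip. Now I push the flap in.

Call:
{"fn": "step_arm", "kwargs": {
  "targets": [
    {"grip": 50,"xyz": [-2,10,0],"yaw": 0},
    {"grip": 50,"xyz": [-2,25,0],"yaw": 0},
    {"grip": 50,"xyz": [-2,40,0],"yaw": 0},
    {"grip": 50,"xyz": [-2,50,0],"yaw": 0},
    {"grip": 50,"xyz": [-2,60,0],"yaw": 0},
    {"grip": 50,"xyz": [-2,70,0],"yaw": 0},
    {"grip": 50,"xyz": [-2,78,1],"yaw": 0},
    {"grip": 50,"xyz": [-2,85,3],"yaw": 0},
    {"grip": 50,"xyz": [-2,85,3],"yaw": 0}
  ]
}}

```text
clock: 11.52
tool_pos: [0.463, -0.1747, 0.1348]
eef_rot: [-0.005, 1.0, -0.022, 0.003]
ft_force: [1.2, 7.8, -4.1]
gripper_width: 0.0586
```

Run:
```python
from h import *
prof("p2.png"); p=LIP-.07*IN; go(p[0],p[1],.136,-2.6)
```

```text
top -98 57 mid z [135. 151. 161.] 97% 163.0 lat [-27.  31.]
top -83 76 mid z [131. 137. 143.] 97% 246.0 lat [-37.  37.]
side -98 125 mid z [136. 150. 232.] 97% 237.0 lat [-29.  28.]
side -83 126 mid z [214. 234. 248.] 97% 254.0 lat [-36.  35.]
side -53 7 mid z [134. 141. 143.] 97% 201.0 lat [-36.  29.]
side -38 26 mid z [131. 134. 143.] 97% 156.0 lat [-22.  27.]
side -23 22 mid z [130. 133. 141.] 97% 161.0 lat [-20.  28.]
side -8 19 mid z [131. 132. 141.] 97% 151.0 lat [-37.  27.]
side 7 16 mid z [130. 132. 133.] 97% 146.0 lat [-14.  28.]
side 22 20 mid z [130. 131. 132.] 97% 152.0 lat [-20.  26.]
side 37 24 mid z [129. 132. 133.] 97% 134.0 lat [-17.  23.]
side 52 12 mid z [131. 132. 135.] 97% 173.0 lat [-38.  21.]
side 67 6 mid z [127. 129. 131.] 97% 189.0 lat [-37.  21.]
xyz [ 0.8  2.6 -1.2] yaw 0.1 | now [ 0.463  -0.1744  0.1348] jaw -2.5 tilt 0.6 t 11.62 w 0.0588 F [ 0.9  7.  -3.8] q [-0.5   0.12 -0.43  1.02  0.01  1.12]
```

View pics/p2.png

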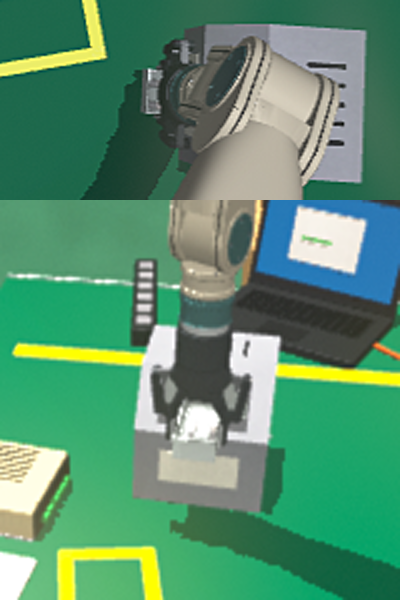

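Call:
{"fn": "step_arm", "kwargs": {
  "force": 20,
  "targets": [
    {"grip": 55,"xyz": [0,0,0],"yaw": 0},
    {"grip": 55,"xyz": [0,2,-7],"yaw": 0},
    {"grip": 55,"xyz": [0,5,-14],"yaw": 0},
    {"grip": 55,"xyz": [0,9,-20],"yaw": 0},
    {"grip": 55,"xyz": [0,12,-25],"yaw": 0},
    {"grip": 55,"xyz": [0,12,-25],"yaw": 0}
  ]
}}

```text
clock: 12.38
tool_pos: [0.4619, -0.1857, 0.1592]
eef_rot: [-0.006, 1.0, -0.022, 0.003]
ft_force: [0.1, 4.9, -2.9]
gripper_width: 0.059
```

Run:
```python
from h import *
prof("p3.png"); p=LIP-.06*IN; go(p[0],p[1],.136,-2.6)
```

```text
top -98 70 mid z [165. 173. 182.] 97% 184.0 lat [-26.  29.]
top -83 61 mid z [159. 188. 194.] 97% 242.0 lat [-28.  30.]
top -68 76 mid z [155. 158. 167.] 97% 236.0 lat [-36.  36.]
side -98 71 mid z [165. 174. 185.] 97% 190.0 lat [-29.  27.]
side -83 76 mid z [181. 192. 257.] 97% 259.0 lat [-32.  29.]
side -68 52 mid z [234. 243. 256.] 97% 258.0 lat [-37.  36.]
side -8 88 mid z [ 84.  97. 110.] 97% 119.0 lat [-36.  35.]
side 37 7 mid z [122. 169. 176.] 97% 179.0 lat [-35.  28.]
side 52 98 mid z [126. 147. 166.] 97% 188.0 lat [-36.  34.]
side 67 32 mid z [115. 121. 131.] 97% 189.0 lat [-34.  22.]
xyz [ 1.2  1.5 23. ] yaw 0.1 | now [ 0.462  -0.1858  0.159 ] jaw -2.5 tilt 0.7 t 12.47 w 0.059 F [ 1.1  4.6 -3.6] q [-0.52  0.1  -0.4   1.07  0.01  1.09]
```

The tray is pivoting: its back rim is at z≈192 mm and the floor slopes down into the box. I'll keep going to about 48°.

Call:
{"fn": "step_arm", "kwargs": {
  "targets": [
    {"grip": 55,"xyz": [0,4,-6],"yaw": 0},
    {"grip": 55,"xyz": [0,9,-11],"yaw": 0},
    {"grip": 55,"xyz": [0,14,-16],"yaw": 0},
    {"grip": 55,"xyz": [0,20,-21],"yaw": 0},
    {"grip": 55,"xyz": [0,25,-25],"yaw": 0},
    {"grip": 55,"xyz": [0,28,-27],"yaw": 0},
    {"grip": 55,"xyz": [0,28,-27],"yaw": 0},
    {"grip": 55,"xyz": [0,28,-27],"yaw": 0}
  ]
}}

```text
clock: 13.48
tool_pos: [0.4608, -0.214, 0.1858]
eef_rot: [-0.006, 1.0, -0.021, 0.003]
ft_force: [0.0, 3.0, -1.6]
gripper_width: 0.059
```

Run:
```python
from h import *
prof("p4.png"); p=LIP-.06*IN; go(p[0],p[1],.136,-2.6)
f=vision.grab_frame("side"); print([(d["score"],d["rect"]) for d in vision.search_frame(f,"fuse1")])
```

```text
top -83 7 mid z [203. 204. 206.] 97% 207.0 lat [-19.  26.]
top -68 134 mid z [205. 214. 222.] 97% 224.0 lat [-26.  30.]
top -53 44 mid z [222. 225. 229.] 97% 259.0 lat [-34.  33.]
top -38 49 mid z [169. 173. 179.] 97% 259.0 lat [-37.  37.]
top -23 39 mid z [162. 167. 169.] 97% 204.0 lat [-25.  29.]
side -83 10 mid z [205. 207. 209.] 97% 210.0 lat [-24.  22.]
side -68 95 mid z [200. 213. 222.] 97% 226.0 lat [-30.  28.]
side -53 37 mid z [183. 223. 227.] 97% 257.0 lat [-35.  35.]
side -38 14 mid z [169. 172. 234.] 97% 259.0 lat [-37.  37.]
side -23 13 mid z [128. 160. 164.] 97% 253.0 lat [-37.  34.]
side -8 142 mid z [ 86. 106. 126.] 97% 149.0 lat [-35.  35.]
side 7 17 mid z [118. 132. 138.] 97% 139.0 lat [-31.  28.]
side 22 9 mid z [123. 125. 127.] 97% 128.0 lat [-27.  23.]
side 37 21 mid z [179. 183. 186.] 97% 187.0 lat [-22.  34.]
side 52 40 mid z [183. 188. 192.] 97% 192.0 lat [-36.  35.]
side 67 20 mid z [189. 190. 192.] 97% 192.0 lat [-33.  34.]
side 82 22 mid z [189. 191. 192.] 97% 193.0 lat [-19.  29.]
xyz [  1.  -26.4  50.1] yaw 0.2 | now [ 0.4608 -0.2139  0.1858] jaw -2.4 tilt 0.7 t 13.57 w 0.0586 F [ 0.6  3.5 -2. ] q [-0.57  0.1  -0.34  1.13  0.01  1.04]
[]
```

View pics/p4.png

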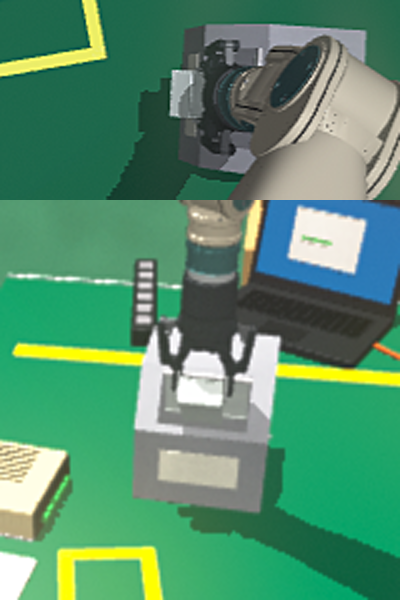

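Tilt is about 50°. I'll dwell with a small shake so everything slides out.

Call:
{"fn": "step_arm", "kwargs": {
  "targets": [
    {"grip": 55,"xyz": [0,0,0],"yaw": 0},
    {"grip": 55,"xyz": [0,-3,-3],"yaw": 0},
    {"grip": 55,"xyz": [0,1,0],"yaw": 0},
    {"grip": 55,"xyz": [0,-3,-3],"yaw": 0},
    {"grip": 55,"xyz": [0,1,0],"yaw": 0},
    {"grip": 55,"xyz": [0,-3,-3],"yaw": 0},
    {"grip": 55,"xyz": [0,1,0],"yaw": 0},
    {"grip": 55,"xyz": [0,0,0],"yaw": 0},
    {"grip": 55,"xyz": [0,0,0],"yaw": 0},
    {"grip": 55,"xyz": [0,0,0],"yaw": 0}
  ]
}}

```text
clock: 14.92
tool_pos: [0.4608, -0.2139, 0.1857]
eef_rot: [-0.006, 1.0, -0.021, 0.003]
ft_force: [1.7, 3.7, -2.7]
gripper_width: 0.0587
```

Call:
{"fn": "step_arm", "kwargs": {
  "force": 45,
  "targets": [
    {"grip": 50,"xyz": [0,0,0],"yaw": 0},
    {"grip": 50,"xyz": [0,-6,-6],"yaw": 0},
    {"grip": 50,"xyz": [0,-13,-14],"yaw": 0},
    {"grip": 50,"xyz": [0,-20,-22],"yaw": 0},
    {"grip": 50,"xyz": [0,-20,-22],"yaw": 0}
  ]
}}

```text
clock: 15.55
tool_pos: [0.4624, -0.1939, 0.2098]
eef_rot: [-0.005, 1.0, -0.021, 0.004]
ft_force: [0.2, 3.7, -0.0]
gripper_width: 0.0587
```

Run:
```python
from h import *
prof("p5.png"); go(.46,-.2,.2,-2.6)
```

```text
top -98 56 mid z [229. 232. 237.] 97% 238.0 lat [-26.  31.]
top -83 134 mid z [237. 244. 251.] 97% 254.0 lat [-26.  30.]
top -68 10 mid z [201. 203. 248.] 97% 253.0 lat [-32.  36.]
top -53 72 mid z [190. 195. 200.] 97% 212.0 lat [-25.  29.]
top -38 4 mid z [186. 188. 190.] 97% 190.0 lat [-20.  22.]
side -98 43 mid z [225. 231. 237.] 97% 240.0 lat [-29.  28.]
side -83 90 mid z [220. 242. 250.] 97% 252.0 lat [-29.  28.]
side -68 21 mid z [202. 207. 250.] 97% 259.0 lat [-37.  35.]
side -53 15 mid z [186. 192. 198.] 97% 253.0 lat [-37.  32.]
side -38 14 mid z [174. 181. 185.] 97% 243.0 lat [-30.  30.]
side -23 13 mid z [161. 167. 171.] 97% 172.0 lat [-30.  26.]
side -8 144 mid z [ 86. 107. 126.] 97% 156.0 lat [-35.  35.]
side 7 8 mid z [115. 141. 148.] 97% 148.0 lat [-29.  26.]
side 22 41 mid z [113. 120. 129.] 97% 135.0 lat [-36.  36.]
side 37 19 mid z [113. 121. 127.] 97% 165.0 lat [-37.  37.]
side 52 16 mid z [190. 191. 192.] 97% 192.0 lat [-18.  34.]
side 67 18 mid z [189. 190. 191.] 97% 192.0 lat [-20.  35.]
side 82 21 mid z [189. 190. 193.] 97% 193.0 lat [-18.  36.]
xyz [-2.2  5.9  9.2] yaw 0.2 | now [ 0.4623 -0.1943  0.2092] jaw -2.4 tilt 0.7 t 15.65 w 0.0589 F [-0.2  4.6 -0. ] q [-0.53  0.07 -0.32  1.18  0.01  1.08]
```

Call:
{"fn": "step_arm", "kwargs": {
  "targets": [
    {"grip": 50,"xyz": [0,-8,-9],"yaw": 0},
    {"grip": 50,"xyz": [0,-16,-18],"yaw": 0},
    {"grip": 50,"xyz": [0,-26,-28],"yaw": 0},
    {"grip": 50,"xyz": [0,-36,-38],"yaw": 0},
    {"grip": 50,"xyz": [0,-50,-45],"yaw": 0},
    {"grip": 50,"xyz": [0,-75,-45],"yaw": 0},
    {"grip": 50,"xyz": [0,-100,-45],"yaw": 0},
    {"grip": 50,"xyz": [0,-120,-45],"yaw": 0},
    {"grip": 50,"xyz": [0,-120,-45],"yaw": 0}
  ]
}}

```text
clock: 16.77
tool_pos: [0.4668, -0.0734, 0.2556]
eef_rot: [-0.005, 1.0, -0.02, 0.004]
ft_force: [0.1, -0.2, -2.1]
gripper_width: 0.0589
```

Run:
```python
from h import *
prof("p6.png"); go(.56,.05,.16,-79)
s=vision.grab_frame("side");t=vision.grab_frame("top")
for f in(s,t):
  for n in("fuse1","flap"): print(n,[(round(d["score"],2),np.round(d["rect"])) for d in vision.search_frame(f,n)])
# bay from tape corners
for f in(s,t):
    W=cloud(f);c=f["color"].astype(int)
    m=(c[...,0]>150)&(c[...,1]>130)&(c[...,2]<110)&(W[...,0]>.45)&(W[...,0]<.68)&(W[...,1]>-.15)&(W[...,1]<.16)&(W[...,2]<.01)
    print("bay",m.sum(),cv2.minAreaRect(W[m][:,:2].astype(np.float32)))
```

```text
top 52 8 mid z [188. 191. 193.] 97% 194.0 lat [-37.  11.]
top 67 91 mid z [187. 189. 192.] 97% 193.0 lat [-36.  37.]
top 82 97 mid z [187. 189. 192.] 97% 193.0 lat [-35.  35.]
side -143 15 mid z [207. 215. 216.] 97% 226.0 lat [-30.  27.]
side -128 14 mid z [196. 200. 204.] 97% 206.0 lat [-27.  25.]
side -113 5 mid z [188. 193. 194.] 97% 194.0 lat [-29.  24.]
side -8 131 mid z [ 85. 104. 122.] 97% 125.0 lat [-36.  35.]
side 7 4 mid z [117. 122. 131.] 97% 149.0 lat [-37.   8.]
side 37 18 mid z [178. 183. 186.] 97% 187.0 lat [-37.  34.]
side 52 35 mid z [180. 188. 191.] 97% 192.0 lat [-36.  35.]
side 67 14 mid z [189. 191. 191.] 97% 192.0 lat [-11.  37.]
side 82 13 mid z [188. 190. 191.] 97% 191.0 lat [-4. 32.]
xyz [  87.  -127.5   97.5] yaw 76.6 | now [ 0.467  -0.0747  0.2556] jaw -2.4 tilt 0.7 t 16.88 w 0.059 F [ 0.6 -0.9 -1.7] q [-0.3  -0.01 -0.31  1.27  0.01  1.31]
fuse1 [(0.56, array([197., 203., 206., 212.])), (0.22, array([285., 127., 319., 146.]))]
flap [(0.59, array([285., 126., 318., 144.])), (0.41, array([286., 125., 308., 148.]))]
fuse1 []
flap [(0.46, array([264., 122., 285., 136.]))]
bay 845 ((0.5580113530158997, 0.003497287631034851), (0.1433825045824051, 0.24117974936962128), 11.162470817565918)
bay 908 ((0.5618593692779541, 0.002894356846809387), (0.13953261077404022, 0.2319164276123047), 11.056573867797852)
```

View pics/p6.png

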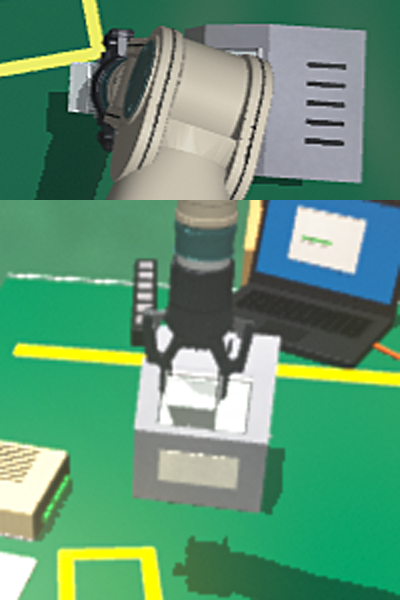

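The flap is shut again and no fuses show on the bench or in the tray. Next I take the tray over the bay, at about (0.560, 0.003) with its long axis at 101°.

Call:
{"fn": "step_arm", "kwargs": {
  "targets": [
    {"grip": 50,"xyz": [20,-35,0],"yaw": -3},
    {"grip": 50,"xyz": [45,-74,10],"yaw": -6},
    {"grip": 50,"xyz": [70,-74,40],"yaw": -10},
    {"grip": 50,"xyz": [91,-74,70],"yaw": -13.5},
    {"grip": 50,"xyz": [91,-74,100],"yaw": -13.5},
    {"grip": 50,"xyz": [91,-74,120],"yaw": -13.5},
    {"grip": 50,"xyz": [91,-74,130],"yaw": -13.5},
    {"grip": 50,"xyz": [91,-74,130],"yaw": -13.5}
  ]
}}

```text
clock: 18.18
tool_pos: [0.5617, -0.0042, 0.1263]
eef_rot: [-0.005, 0.995, 0.096, 0.004]
ft_force: [-0.6, 0.1, -2.3]
gripper_width: 0.0583
```

Run:
```python
from h import *
go(.5615,-.0048,.095,11.1); tray("m")
f=vision.grab_frame("top"); print([(round(d["score"],2),np.round(d["rect"])) for d in vision.search_frame(f,"fuse1")])
s=vision.grab_frame("side")
save("m1.png",cv2.resize(f["color"][150:300,220:420],(400,300),interpolation=2),cv2.resize(s["color"][90:250,220:350],(244,300),interpolation=2))
```

```text
xyz [-0.6  0.8 31.3] yaw -0.1 | now [ 0.5617 -0.0042  0.1263] jaw 11.0 tilt 0.7 t 18.18 w 0.0583 F [-0.6  0.1 -2.3] q [-0.13  0.24 -0.31  1.02  0.01  1.25]
side 0.04 n 9 floor z -0.0453 rim z -0.0412 B [-0.027  0.021]
[(0.59, array([274., 184., 281., 206.]))]
```

View pics/m1.png

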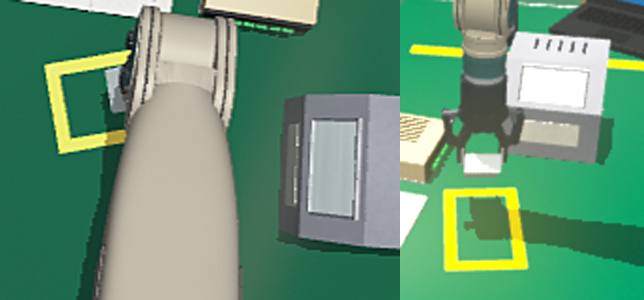

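Call:
{"fn": "step_arm", "kwargs": {
  "force": 20,
  "targets": [
    {"grip": 55,"xyz": [0,0,15],"yaw": 0},
    {"grip": 55,"xyz": [0,0,28],"yaw": 0},
    {"grip": 55,"xyz": [0,-8,36],"yaw": 0},
    {"grip": 55,"xyz": [0,-17,44],"yaw": 0},
    {"grip": 55,"xyz": [0,-26,52],"yaw": 0},
    {"grip": 55,"xyz": [0,-33,61],"yaw": 0},
    {"grip": 55,"xyz": [0,-40,71],"yaw": 0},
    {"grip": 55,"xyz": [0,-46,81],"yaw": 0},
    {"grip": 55,"xyz": [0,-51,92],"yaw": 0},
    {"grip": 55,"xyz": [0,-55,102],"yaw": 0},
    {"grip": 55,"xyz": [0,-57,109],"yaw": 0},
    {"grip": 55,"xyz": [0,-57,109],"yaw": 0}
  ]
}}

```text
clock: 19.92
tool_pos: [0.5522, 0.0529, 0.0184]
eef_rot: [-0.004, 0.995, 0.096, 0.004]
ft_force: [-0.1, 0.4, 0.3]
gripper_width: 0.0591
```

Run:
```python
from h import *
go(.5503,.0521,.0055,11.1); tray("n")
```

```text
xyz [-2.1  0.5 12.9] yaw -0.1 | now [0.5522 0.0529 0.0184] jaw 11.0 tilt 0.7 t 19.93 w 0.0591 F [-0.1  0.4  0.3] q [-0.03  0.35 -0.43  0.79  0.01  1.35]
side 0.04 n 36 floor z -0.0094 rim z 0.0133 B [-0.027  0.024]
side 0.06 n 32 floor z -0.0112 rim z -0.0081 B [-0.025  0.023]
side 0.08 n 36 floor z -0.0133 rim z -0.0045 B [-0.026  0.023]
side 0.1 n 20 floor z -0.0144 rim z -0.0108 B [-0.024  0.013]
top 0.1 n 37 floor z -0.0155 rim z 0.0175 B [-0.027  0.027]
top 0.12 n 37 floor z -0.0153 rim z 0.016 B [-0.022  0.029]
```

The tray is nearly flat, about 5–6° off. I'll lower the rest, release and retreat.

Call:
{"fn": "step_arm", "kwargs": {
  "targets": [
    {"grip": 55,"xyz": [0,0,6],"yaw": 0},
    {"grip": 55,"xyz": [0,0,11],"yaw": 0},
    {"grip": 55,"xyz": [0,0,14],"yaw": 0},
    {"grip": 55,"xyz": [0,0,14],"yaw": 0},
    {"grip": 70,"xyz": [0,0,13],"yaw": 0},
    {"grip": 80,"xyz": [0,0,13],"yaw": 0},
    {"grip": 80,"xyz": [0,0,13],"yaw": 0},
    {"grip": 80,"xyz": [0,0,-10],"yaw": 0},
    {"grip": 80,"xyz": [0,0,-40],"yaw": 0},
    {"grip": 80,"xyz": [0,0,-90],"yaw": 0},
    {"grip": 80,"xyz": [0,0,-140],"yaw": 0},
    {"grip": 80,"xyz": [0,0,-180],"yaw": 0}
  ]
}}

```text
clock: 21.52
tool_pos: [0.5511, 0.0509, 0.2006]
eef_rot: [-0.004, 0.995, 0.096, 0.005]
ft_force: [-0.1, -0.6, -0.8]
gripper_width: 0.0803
```

Run:
```python
from h import *
go(.40,.30,.25,11)
```

```text
xyz [-100.2 -273.7  -48.4] yaw 0.0 | now [0.5511 0.0509 0.2006] jaw 11.0 tilt 0.8 t 21.52 w 0.0803 F [-0.1 -0.6 -0.8] q [-0.03  0.16 -0.24  1.16  0.01  1.35]
```

Call:
{"fn": "step_arm", "kwargs": {
  "targets": [
    {"grip": 80,"xyz": [-100,-273,-50],"yaw": 0},
    {"grip": 80,"xyz": [-100,-273,-50],"yaw": 0},
    {"grip": 80,"xyz": [-100,-273,-50],"yaw": 0},
    {"grip": 80,"xyz": [-100,-273,-50],"yaw": 0},
    {"grip": 80,"xyz": [-100,-273,-50],"yaw": 0},
    {"grip": 80,"xyz": [-100,-273,-50],"yaw": 0},
    {"grip": 80,"xyz": [-100,-273,-50],"yaw": 0}
  ]
}}

```text
clock: 22.4
tool_pos: [0.4002, 0.299, 0.251]
eef_rot: [-0.004, 0.995, 0.096, 0.005]
ft_force: [0.0, 0.5, 0.2]
gripper_width: 0.0802
```

Run:
```python
from h import *
T=vision.grab_frame("top");S=vision.grab_frame("side")
save("f1.png",cv2.resize(T["color"][90:290,220:460],(440,366),interpolation=2),cv2.resize(S["color"][90:250,190:340],(343,366),interpolation=2))
B=np.array([.560,.003]);a=np.radians(101.1);ux=np.array([np.cos(a),np.sin(a)]);uy=np.array([-ux[1],ux[0]])
for f in(T,S):
    W=cloud(f);D=W[...,:2]-B;x=D@ux;y=D@uy;z=W[...,2];C=f["color"].astype(int)
    m=(abs(x)<.12)&(abs(y)<.08)&(z>.02)&(z<.045)
    print("rim x",np.percentile(x[m],[1,99]).round(4),"y",np.percentile(y[m],[1,99]).round(4),m.sum(),cv2.minAreaRect(W[m][:,:2].astype(np.float32)))
    fl=(abs(x)<.06)&(abs(y)<.018)&(z<.03);print("floor z",np.percentile(z[fl],[2,50,98]).round(4))
    w=W-LIP;d=w@IN;b=w@LAT; k=(abs(b)<.05)&(d>.01)&(d<.035)&(z>.09)&(z<.19);print("flap dist from slope mm",np.median((w[...,2]-d*np.tan(np.radians(50)))[k])*1000*np.cos(np.radians(50)))
    y_=(C[...,0]>150)&(C[...,1]>130)&(C[...,2]<110)&(abs(x)<.14)&(abs(y)<.09)&(z<.01);print("bay",cv2.minAreaRect(W[y_][:,:2].astype(np.float32)))
    for n in("fuse1","drive","terminal_strip","pen_cap"): print(n,[(round(q["score"],2),np.round(q["rect"])) for q in vision.search_frame(f,n)][:3])
```

```text
rim x [-0.0695  0.0802] y [-0.0359  0.0243] 125 ((0.5646530389785767, 0.009093150496482849), (0.06036577373743057, 0.15070895850658417), 11.045881271362305)
floor z [-0.0023  0.0028  0.0075]
flap dist from slope mm 2.0709144921288964
bay ((0.561763346195221, 0.0030606016516685486), (0.13940700888633728, 0.23158122599124908), 11.050888061523438)
fuse1 []
drive [(0.73, array([317., 104., 384., 165.]))]
terminal_strip [(0.74, array([145., 133., 209., 148.]))]
pen_cap [(0.55, array([263., 120., 282., 138.]))]
rim x [-0.0675  0.0839] y [-0.0334  0.0265] 115 ((0.5617169141769409, 0.01254187524318695), (0.06014614552259445, 0.15364672243595123), 11.421960830688477)
floor z [0.0001 0.0036 0.007 ]
flap dist from slope mm 2.364892119546942
bay ((0.5578306317329407, 0.0031672418117523193), (0.14383387565612793, 0.2422325760126114), 11.249211311340332)
fuse1 []
drive [(0.92, array([196., 148., 248., 187.])), (0.56, array([195., 201., 204., 214.]))]
terminal_strip [(0.76, array([166., 244., 204., 304.])), (0.61, array([272., 108., 307., 174.]))]
pen_cap [(0.37, array([198., 201., 206., 212.]))]
```

View pics/f1.png

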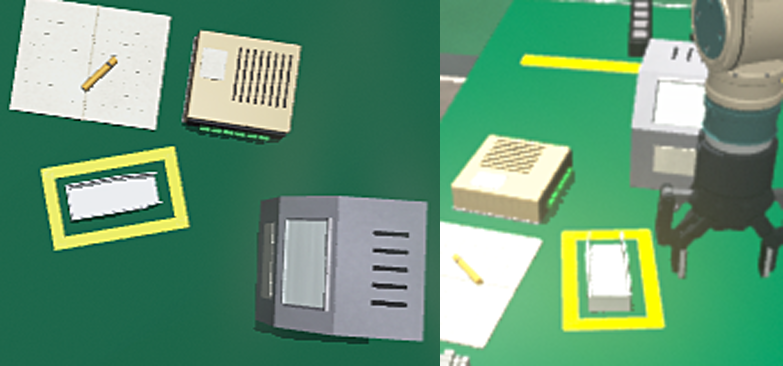

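The tray is empty and flat inside the outline, with roughly 10 mm or more to the tape on every side. The flap is shut, the bystanders haven't moved, and nothing touches the robot.

```bash
python3 -c "
from h import *
print(workorder.hand_in(), arm.state()['clock'])"
```

```text
the job is handed in; nothing more can be done
the job is handed in; nothing more can be done
```

I emptied the tray into the returns box and parked it flat inside the yellow outline, then handed the job in at about 22.5 s of the 54 s allowed.

- **How it was done:** The tool can't tilt, so I regripped the tray about 50 mm behind its centre. I pushed the flap in with the mouth, lowered the grip force to 20 N, and let the tray pivot on the lip to about 50° while it held the flap open. After a short shake I drew it out along its floor. Lowering it mouth-first onto the bench turned it flat again.
- **Tray:** The final pictures show it empty and flat. Its centre is about 7–10 mm from the bay's centre, within half a degree of the bay's axis, and at least about 10 mm clear of the tape.
- **Flap:** It lies within about 2 mm of the slope, so it is shut.
- **Bystanders:** The drive, terminal strip and pen cap are where they were. I did not touch the blue trays.
- **What I couldn't see directly:** The fuses inside the box are not visible to the cameras. I take all four to be in there because none shows in the tray or on the bench, and the network finds none in the last pictures. The wrist force reading was too noisy to confirm it by weight.
- **Disagreements:** The two cameras differ by about 3–4 mm on positions. The networks also gave a few false fuse reports along the way, on the pen cap and the tray's back wall.

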